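Fetch the food tin from the back of the condiment caddy

ROBOT

A 7-joint arm with a two-finger parallel gripper is mounted at the origin on a cart in front of the work surface, level with it; the furniture and walls round the work are solid. World frame = base frame: x ahead of the robot, y to its left, z up, the work surface at z = 0. Lengths are in m, angles in rad, forces in N, time in s.
With the tool pointing down it reaches from about 0.425 to 0.95 m from the base axis. Payload 16.7 kg.
Tool frame: the origin (TCP) lies on the centre line of the jaws, within the pads' length; the fingertips stand 25 mm ahead of it and the grasp point (between the pads) lies 6 mm ahead of it; z points along the fingers, y is the direction in which the jaws open and shut (so a half turn about z gives the same grasp; the last joint's range is limited). The gripper opens to 94 mm and grips with 3 to 60 N. Pads are 16 mm wide; open, the fingers measure 119 mm over their backs; the gripper's body (75 mm by 177 mm) begins 78 mm behind the grasp point.
Start: joints at [1.143, 0.426, 0.074, 1.606, -0.034, 1.111, -0.067], TCP at [0.186, -0.649, 0.209] pointing down, gripper open.
Joint ranges: [-2.85, 2.85], [-0.5, 2.14], [-1.23, 1.37], [0.21, 2.46], [-1.02, 4.16], [0.16, 2.05], [-2.73, 2.73]. Speed limits (rad/s): [1.89, 1.89, 2.39, 2.39, 3.01, 3.01, 3.01].

INTERFACE

Orientations are given as a rotation vector (axis times angle).
In Python, from bench import env, optics gives the robot as it stands.
- The arm moves only by the tool carry_out, never from a script. Its argument "deltas" is one flat list of numbers, 7 for each row, row after row: the turn, a rotation vector about the tool's x, y, z in degrees, then the shift along the tool's x, y, z in cm, then the opening, from 0 (shut) to 1 (fully open). In form: [ax, ay, az, x, y, z, hand, ax, ay, az, x, y, z, hand, ...]. A call has 1 to 8 rows; each row shifts and turns the commanded pose from where the row before left it, along the tool's axes as they then stand; what a row does not reach is not made up. A row lasts 1/8 s, in which the tool goes at most 62.5 mm and 10.7 degrees, less where a joint would pass 70% of its speed; a pose out of reach is approached as far as the arm can. A call with a gripper value outside its range is refused whole. The fingers move at their own pace and stop on an object; "newtons" is the grip in N (left out, the last holds). Time passes only in rows, so rows that do not move let the fingers close. It gives the time, the measured TCP pose, the force and the opening at its end, in the units of the state.
- env.sense(): the state, without advancing time (a new reading comes with each control period).
- optics.camera(name): name is "side" or "top" or "wrist"; returns a dict with "color" (420x560x3 uint8, red, green, blue), "depth" (420x560 float32, m along the optical axis (not along the pixel's ray), 0 where there is no reading), "fx", "fy", "cx", "cy" (pixels), "k1" (the pictures are not rectified: a ray, as slopes to the right and down, at radius r is drawn at 1 + k1 r^2 times it, then the intrinsics apply), "camera_from_world" (4x4, takes a point from world to camera coordinates). Camera axes: x right, y down, z forward; pixel columns grow to the right and rows downward; lengths in m; the calibration is good to about 2 mm. A picture is of the moment at which its call begins.
- env.close_job(): hands the job in, once; it reports no verdict.
The state is a dict: "clock": time; "joint_pos": joint angles; "qvel": joint speeds; "joint_efforts": joint torques, N m; "position": TCP position; "tool_rot": TCP orientation; "ft_force": force on the tool from outside, world axes, zero at the start; "ft_torque": the same for the moment, N m; "width": finger opening in m.
Only numpy, scipy, OpenCV 4.12 (cv2) and the standard library are available. Lean on these libraries where they do the work, as an engineer would, in place of code of your own. Each camera call takes 0.05 s, during which the arm holds its last target.

TASK

The round food tin stands hemmed in at the back of the wooden condiment caddy. First move all three things that stand round it (the oblong spice tin, the slim spice jar and the squat spice jar) onto the low grey tray, leaving the round tin where it is; then take that tin out and stand it on a free part of the chopping board; last, put the three back in the caddy, each centred on the same round grey pad it came from. Everything stays upright; leave the lemon and the garlic on the board as they lie.

Things in the scene. Friction and masses are not known exactly. Their poses are not given: they have to be found in the camera images.
- caddy: Fixed pale wood caddy, 185 (x) x 240 (y) mm. Origin: centre of its underside; x to its back, y to its left. Floor 8 mm up; back board along +x 70 mm high, inner face at x = 84.5; side and front lips up to 22 mm high, 8 thick. Centres of its 4 flat grey round pads (68 mm across), mm: back (47.5, 0), left (22.5, 74), right (22.5, -74), front (-47.5, 0). The 3 others start on the last 3 in any order.
- side_tray: Fixed low tray, 210 x 210 mm, grey floor with a steel rim. Origin: centre of its underside, x and y along its sides. Its floor is 6 mm above the origin, the rim 12 mm high and 6 mm thick. Empty at the start. The caddy, the tray and the board stand side by side in any order, slightly turned.
- board: Fixed brown wooden chopping board, 220 (its x) x 330 (its y) x 22 mm thick. Origin: centre of its underside. Its long y axis points roughly towards the robot; lemon and garlic lie at its far (-y) end, 105 to 120 mm from the centre, so its middle and near half are free.
- tin: Small round food tin with a gold rim and a picture label, 57 mm diameter, 72 mm high, about 0.18 kg: the thing to fetch. It starts on the caddy's back pad, close to the back board. Origin: centre of its underside, z up.
- paprika_tin: Oblong cream spice tin with a red lid, 38 (its x) x 68 (its y) mm, the lid 40 x 70 (58 to 68 mm up), 68 mm high, about 0.09 kg; grip it across the narrow side (x). Starts with its narrow side within 5 degrees of the caddy's x. Origin: centre of its underside, z up.
- slim_jar: Slim dark green spice jar with a cap of the same width, 36 mm diameter, 70 mm high, about 0.08 kg. Origin: centre of its underside, z up.
- squat_jar: Squat orange spice jar with a white lid that stands out 2 mm all round, 48 mm diameter at the body, 52 mm at the lid (58 to 70 mm up), 70 mm high, about 0.11 kg. Origin: centre of its underside, z up.
- lemon: Loose lemon, 72 x 57 x 58 mm, on the far end of the board; leave it alone. Origin: its underside.
- garlic: Loose bulb of garlic, 53 mm across, on the far end of the board; leave it alone. Origin: its underside.
Things that resemble listed ones, but are neither listed nor needed, are in the scene too. Leave any blue look-alike of the slim_jar alone.

How it is judged:
On the way, in this order (a step that is already met when the one before it is completed fails the run):
1. oblong tin, slim jar and squat jar all stand upright and at rest on the tray, let go, with the round tin still in its place in the caddy (x of paprika_tin in the frame of side_tray between -0.095 and 0.095 m and y of paprika_tin in the frame of side_tray between -0.095 and 0.095 m and z of paprika_tin in the frame of side_tray between 0 and 0.012 m and angle between each of paprika_tin, slim_jar, squat_jar's own z axis and vertical below 0.12 rad and linear speed of each of paprika_tin, slim_jar, squat_jar below 0.02 m/s and angular speed of each of paprika_tin, slim_jar, squat_jar below 0.2 rad/s and x of slim_jar in the frame of side_tray between -0.095 and 0.095 m and y of slim_jar in the frame of side_tray between -0.095 and 0.095 m and z of slim_jar in the frame of side_tray between 0 and 0.012 m and x of squat_jar in the frame of side_tray between -0.095 and 0.095 m and y of squat_jar in the frame of side_tray between -0.095 and 0.095 m and z of squat_jar in the frame of side_tray between 0 and 0.012 m and contact force between the fingers and paprika_tin below 0.3 N and contact force between the fingers and slim_jar below 0.3 N and contact force between the fingers and squat_jar below 0.3 N and contact force between the fingers and tin below 0.3 N and distance of tin from where it was at the start of the episode below 0.02 m), for 0.2 s.
2. the round tin stands upright on the chopping board, let go, while the three others are still on the tray (x of tin in the frame of board between -0.085 and 0.085 m and y of tin in the frame of board between -0.14 and 0.14 m and z of tin in the frame of board between 0.016 and 0.028 m and angle between each of tin, paprika_tin, slim_jar, squat_jar's own z axis and vertical below 0.12 rad and linear speed of each of tin, paprika_tin, slim_jar, squat_jar below 0.02 m/s and angular speed of each of tin, paprika_tin, slim_jar, squat_jar below 0.2 rad/s and x of paprika_tin in the frame of side_tray between -0.095 and 0.095 m and y of paprika_tin in the frame of side_tray between -0.095 and 0.095 m and z of paprika_tin in the frame of side_tray between 0 and 0.012 m and x of slim_jar in the frame of side_tray between -0.095 and 0.095 m and y of slim_jar in the frame of side_tray between -0.095 and 0.095 m and z of slim_jar in the frame of side_tray between 0 and 0.012 m and x of squat_jar in the frame of side_tray between -0.095 and 0.095 m and y of squat_jar in the frame of side_tray between -0.095 and 0.095 m and z of squat_jar in the frame of side_tray between 0 and 0.012 m and contact force between the fingers and paprika_tin below 0.3 N and contact force between the fingers and slim_jar below 0.3 N and contact force between the fingers and squat_jar below 0.3 N and contact force between the fingers and tin below 0.3 N), for 0.2 s.
At the end, for the whole second after the job is handed in: The round tin stands upright (within 0.12 rad) and wholly on the chopping board; oblong tin, slim jar and squat jar each stand upright within 15 mm of where they stood at the start; all are at rest and let go (x of tin in the frame of board between -0.085 and 0.085 m and y of tin in the frame of board between -0.14 and 0.14 m and z of tin in the frame of board between 0.016 and 0.028 m and angle between each of tin, paprika_tin, slim_jar, squat_jar's own z axis and vertical below 0.12 rad and linear speed of each of tin, paprika_tin, slim_jar, squat_jar below 0.02 m/s and angular speed of each of tin, paprika_tin, slim_jar, squat_jar below 0.2 rad/s and distance of each of paprika_tin, slim_jar, squat_jar from where it was at the start of the episode below 0.015 m and contact force between the fingers and paprika_tin below 0.3 N and contact force between the fingers and slim_jar below 0.3 N and contact force between the fingers and squat_jar below 0.3 N and contact force between the fingers and tin below 0.3 N); the robot touches nothing.
It fails at once if the lemon or the garlic was shifted by more than 25 mm (distance of any of lemon, garlic from where it was at the start of the episode above 0.025 m).
It fails at once if one of the tins or jars was tipped over (angle between any of paprika_tin, slim_jar, squat_jar, tin's own z axis and vertical above 0.7 rad).
It also fails if it takes over 144 s, if anything falls off the work surface, if the arm or the gripper's body presses on something with over 40 N, if the wrist force passes 120 N, or if a joint passes its speed limit or range.

## Working session

There is one attempt and no reset: what is moved stays moved. The work goes in short steps, Python scripts to look and compute and a tool call to move; the robot and the scene stay as the last step left them, time stands still between calls to the robot, and variables do not carry over. Pictures are saved under pics/ and viewed, and the job is handed in when it is done.

Besides the shell and the picture viewer there is one more tool, called by a JSON object that holds its "name" and its "arguments", one argument or row to a line. carry_out: Moves the arm, as the interface text tells. Its arguments: {"type":"object","properties":{"deltas":{"type":"array"},"newtons":{"type":"number"}},"required":["deltas"]}

```bash
ls; mkdir -p pics; python3 - <<'E'
from bench import env, optics
import cv2
print(env.sense())
for n in ("top","side","wrist"):
    c=optics.camera(n); cv2.imwrite(f"pics/{n}0.png",c["color"][:,:,::-1])
    print(n,c["fx"],c["fy"],c["cx"],c["cy"],c["k1"]); print(c["camera_from_world"].round(4))
E
```

```text
pics
{'clock': 0.0, 'joint_pos': array([ 1.14248873,  0.4267427 ,  0.07386533,  1.60661178, -0.03408626,
        1.11076465, -0.06710891]), 'qvel': array([-0.00047986, -0.00116605,  0.00294755,  0.00127488, -0.00087028,
       -0.00037509, -0.00062949]), 'joint_efforts': array([-4.34539770e-04, -9.35809422e+01,  3.66614833e+00, -4.54208279e+01,
       -4.88905166e-02,  1.98430382e-02,  1.32004388e-04]), 'position': array([ 0.18560643, -0.64853695,  0.20866679]), 'tool_rot': array([-3.10990464e+00, -4.36287151e-01,  4.51003826e-04]), 'ft_force': array([-0.24272951,  0.25209504,  0.16413134]), 'ft_torque': array([ 0.04791767, -0.0442039 , -0.02673493]), 'width': 0.09433558038883336}
top 415.0633102414833 415.0633102414833 279.5372258121494 211.09846137344044 -0.12119981957644022
[[ 0.0115 -0.9995  0.0309 -0.0268]
 [-0.9985 -0.0132 -0.0523  0.4693]
 [ 0.0527 -0.0302 -0.9982  0.9861]
 [ 0.      0.      0.      1.    ]]
side 398.0306147533596 398.0306147533596 279.1126045426008 215.14904469121439 -0.07534568295909778
[[-0.9881 -0.1526 -0.0202  0.4509]
 [-0.076   0.5977 -0.7981  0.0633]
 [ 0.1338 -0.7871 -0.6022  0.95  ]
 [ 0.      0.      0.      1.    ]]
wrist 307.6972596817667 307.6972596817667 275.79364898064557 208.35659031867073 -0.046853545229236244
[[ 0.2746 -0.9616 -0.0012 -0.6733]
 [-0.9257 -0.2647  0.2703 -0.0273]
 [-0.2602 -0.0731 -0.9628  0.3924]
 [ 0.      0.      0.      1.    ]]
```

View pics/top0.png

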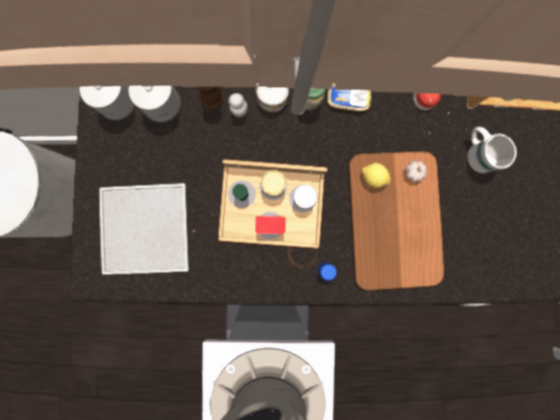

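View pics/side0.png

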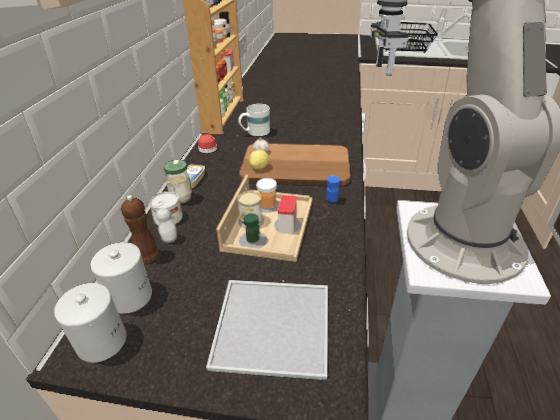

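View pics/wrist0.png

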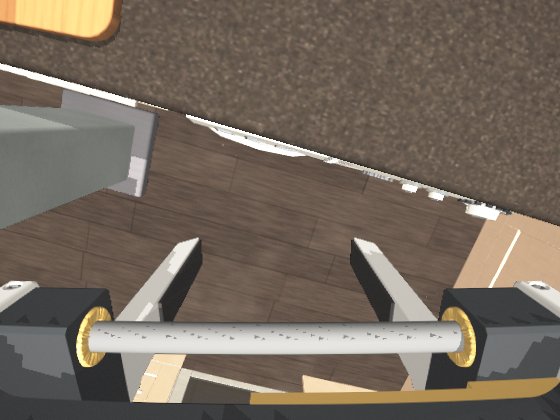

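```bash
cat > h.py <<'E'
import numpy as np, cv2
from bench import env, optics
from scipy.spatial.transform import Rotation as R
def K(c): return np.array([[c["fx"],0,c["cx"]],[0,c["fy"],c["cy"]],[0,0,1.]])
def D(c): return np.array([c["k1"],0,0,0,0.])
def slopes(c,px):
    px=np.asarray(px,float).reshape(-1,1,2)
    return cv2.undistortPoints(px,K(c),D(c)).reshape(-1,2)
def plane(c,px,z):
    s=slopes(c,px); d=np.c_[s,np.ones(len(s))]; T=c["camera_from_world"]
    o=-T[:3,:3].T@T[:3,3]; w=d@T[:3,:3]
    return o+w*((z-o[2])/w[:,2])[:,None]
def cloud(c):
    h,w=c["depth"].shape; u,v=np.meshgrid(np.arange(w),np.arange(h))
    s=slopes(c,np.stack([u,v],-1).reshape(-1,2)); z=c["depth"].reshape(-1,1)
    T=c["camera_from_world"]
    P=(np.c_[s*z,z]-T[:3,3])@T[:3,:3]; P[z[:,0]==0]=np.nan
    return P.reshape(h,w,3)
def proj(c,P):
    T=c["camera_from_world"]; rv=cv2.Rodrigues(T[:3,:3])[0]
    return cv2.projectPoints(np.asarray(P,float).reshape(-1,1,3),rv,T[:3,3],K(c),D(c))[0].reshape(-1,2)
def to_tool(p,yaw=None):
    """shift in tool axes (cm) to world TCP p, and current state"""
    s=env.sense(); r=R.from_rotvec(s["tool_rot"]); return r.inv().apply(np.array(p)-s["position"])*100
E
cat > m1.py <<'E'
from h import *
c=optics.camera("top"); P=cloud(c); hsv=cv2.cvtColor(c["color"],cv2.COLOR_RGB2HSV)
H,S,V=[hsv[...,i].astype(int) for i in range(3)]
print("cabinet z at (300,60)",P[60,200],P[60,500],P[50,320])
X,Y,Z=P[...,0],P[...,1],P[...,2]
box=np.zeros(Z.shape,bool); box[155:260,205:340]=1
m=box&(Z>.05)
mm=cv2.morphologyEx(m.astype(np.uint8),cv2.MORPH_OPEN,np.ones((3,3)))
n,l,st,ce=cv2.connectedComponentsWithStats(mm)
for i in range(1,n):
    k=l==i
    if st[i,4]<20: continue
    cs=cv2.findContours(k.astype(np.uint8),cv2.RETR_EXTERNAL,cv2.CHAIN_APPROX_NONE)[0][0]
    print(st[i],ce[i].round(1),"z",np.nanmedian(Z[k]).round(4),"xy",np.nanmedian(X[k]).round(4),np.nanmedian(Y[k]).round(4), c["color"][k].mean(0).round())
# boards
im=c["color"][...,::-1].copy(); cv2.imwrite("pics/crop.png",cv2.resize(im[150:300,90:460],None,fx=2.15,fy=2.15,interpolation=cv2.INTER_CUBIC))
E
python3 m1.py
```

```text
cabinet z at (300,60) [0.56706575 0.06982788 0.65925994] [ 0.57576301 -0.20083607  0.66640106] [ 0.5299351  -0.02208971  0.76467825]
[223 160 104  13 481] [274.1 166. ] z 0.0698 xy 0.5698 -0.0055 [200. 165. 122.]
[261 171  25  25 507] [273.  183.1] z 0.0783 xy 0.5293 -0.0035 [241. 228. 176.]
[232 184  16  16 202] [239.6 191.4] z 0.0789 xy 0.5099 0.0707 [71. 99. 79.]
[294 186  23  23 417] [304.9 196.6] z 0.0789 xy 0.4991 -0.076 [248. 247. 246.]
[255 216  31  18 538] [269.8 224.7] z 0.0765 xy 0.4349 0.0022 [249.  92.  92.]
```

```bash
python3 - <<'E'
from h import *
c=optics.camera("top"); im=c["color"][...,::-1]
cv2.imwrite("pics/caddy.png",cv2.resize(im[150:260,205:345],None,fx=5,fy=5,interpolation=cv2.INTER_CUBIC))
E
```

```text
(no output)
```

View pics/caddy.png

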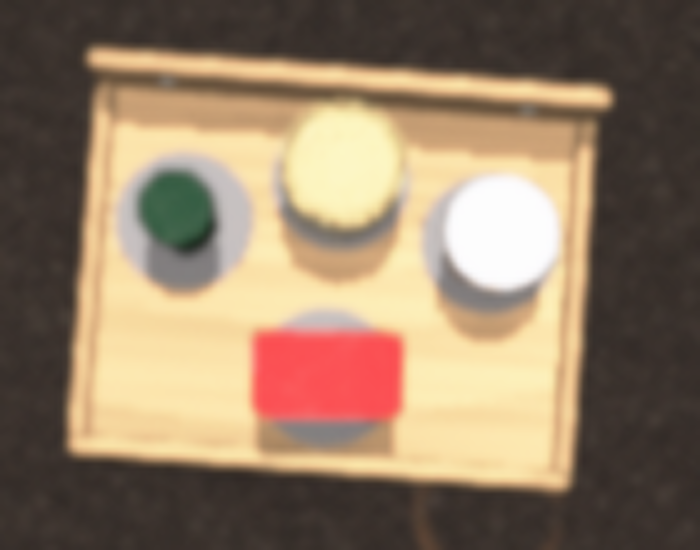

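View pics/crop.png

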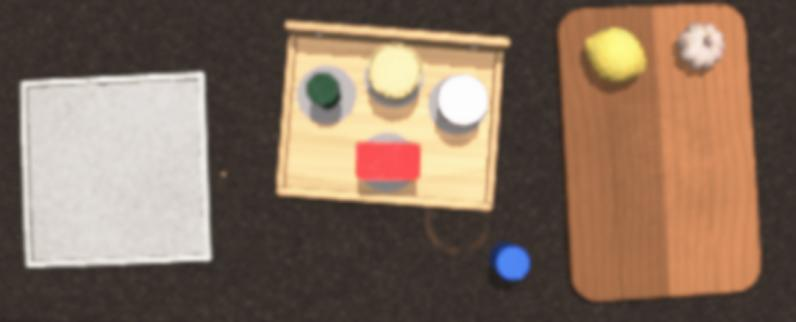

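```bash
cat > m2.py <<'E'
from h import *
c=optics.camera("top"); P=cloud(c); hsv=cv2.cvtColor(c["color"],cv2.COLOR_RGB2HSV)
H,S,V=[hsv[...,i].astype(int) for i in range(3)]
def big(m):
    m=cv2.morphologyEx(m.astype(np.uint8),cv2.MORPH_CLOSE,np.ones((5,5)))
    cs=cv2.findContours(m,cv2.RETR_EXTERNAL,cv2.CHAIN_APPROX_NONE)[0]
    return max(cs,key=cv2.contourArea).reshape(-1,2)
b=np.zeros(H.shape,bool)
def rect(m,z,name):
    w=plane(c,big(m),z)[:,:2]
    print(name,cv2.minAreaRect((w*1000).astype(np.float32)))
m=b.copy(); m[175:285,90:200]=1; rect(m&(V>130),.012,"tray")
m=b.copy(); m[140:300,340:450]=1; rect(m&(V>70)&(S>90),.022,"board")
m=b.copy(); m[205:245,250:295]=1; rect(m&(S>130)&((H<8)|(H>172)),.076,"paprika")
m=b.copy(); m[155:260,205:340]=1
for n,z,q in (("tray",.006,(144,228)),("board",.022,(397,230)),("counter",0,(200,150))): print(n,P[q[1],q[0]])
for n,q in (("lemon",(375,175)),("garlic",(417,172)),("blue",(328,272))): print(n,P[q[1],q[0]])
# cabinet underside
Q=P.reshape(-1,3); k=(Q[:,2]>.4)&(Q[:,0]>.35)&(abs(Q[:,1])<.4); print("high stuff",np.nanmin(Q[k],0),np.sum(k))
E
python3 m2.py
```

```text
tray ((422.8175048828125, 309.06695556640625), (213.64561462402344, 214.4566650390625), 3.228227376937866)
board ((452.68878173828125, -306.4447937011719), (336.3675231933594, 226.21128845214844), 3.4971628189086914)
paprika ((434.7254638671875, 1.9275779724121094), (66.93295288085938, 38.44709777832031), 88.34710693359375)
tray [0.42452102 0.30606935 0.00984685]
board [ 0.42695838 -0.30599662  0.02228619]
counter [0.61782171 0.17577993 0.00146667]
lemon [ 0.55190682 -0.23705065  0.07782254]
garlic [ 0.562983   -0.34131856  0.06576235]
blue [ 0.32956552 -0.13099662  0.06897235]
high stuff [ 0.52755462 -0.32320207  0.58056263] 50838
```

```bash
cat > t.py <<'E'
import sys
from h import *
s=env.sense(); r=R.from_rotvec(s["tool_rot"])
y=r.apply([0,1,0]); z=r.apply([0,0,1])
print("t",round(s["clock"],2),"pos",s["position"].round(4),"ydir",np.degrees(np.arctan2(y[1],y[0])).round(2),"z",z.round(3),"w",round(s["width"],4),"F",s["ft_force"].round(1),"q",s["joint_pos"].round(2))
cur=s["position"]
for a in sys.argv[1:]:
    p=np.array(eval(a)); print(a,(r.inv().apply(p-cur)*100).round(2)); cur=p
E
python3 t.py .44,-.35,.2 .44,0,.17 .435,.002,.052
```

```text
t 0.3 pos [ 0.1857 -0.6488  0.2091] ydir -74.03 z [-0.  0. -1.] w 0.0941 F [-0.6 -0.5  0.2] q [ 1.14  0.43  0.07  1.61 -0.03  1.11 -0.07]
.44,-.35,.2 [ 32.67 -21.73   0.92]
.44,0,.17 [  9.63 -33.65   3.01]
.435,.002,.052 [-0.43 -0.32 11.8 ]
```

{"name": "carry_out", "arguments": {
  "deltas": [0,0,0,4,-2.7,0.1,1,0,0,0,4.1,-2.7,0.1,1,0,0,0,4.1,-2.7,0.1,1,0,0,0,4.1,-2.7,0.1,1,0,0,0,4.1,-2.7,0.1,1,0,0,0,4.1,-2.7,0.1,1,0,0,0,4.1,-2.7,0.1,1,0,0,0,4.1,-2.7,0.1,1]
}}

```text
clock: 1.3
position: [0.4416, -0.35, 0.2015]
tool_rot: [3.111, 0.436, 0.0]
ft_force: [0.4, -0.3, -0.5]
width: 0.0938
```

{"name": "carry_out", "arguments": {
  "deltas": [0,0,-8,0,0,0,0.8,0,0,-9,0,0,0,0.66,0,0,-9,0,0,0,0.66,0,0,-9,0,0,0,0.66,0,0,-9,0,0,0,0.66,0,0,-9,0,0,0,0.66,0,0,-9,0,0,0,0.66,0,0,-9,0,0,0,0.66]
}}

```text
clock: 2.3
position: [0.4406, -0.3513, 0.2014]
tool_rot: [-2.274, -2.168, 0.0]
ft_force: [0.7, 0.7, 0.9]
width: 0.0621
```

```bash
python3 t.py .44,-.002,.17 .435,.002,.052
```

```text
t 2.3 pos [ 0.4406 -0.3513  0.2014] ydir -2.73 z [-0.  0. -1.] w 0.0621 F [0.7 0.7 0.9] q [ 0.8   0.27 -0.29  1.85  0.09  1.03  0.43]
.44,-.002,.17 [34.88 -1.73  3.14]
.435,.002,.052 [ 0.38 -0.52 11.8 ]
```

{"name": "carry_out", "arguments": {
  "deltas": [0,0,0,5,-0.2,0.4,0.66,0,0,0,5,-0.2,0.4,0.66,0,0,0,5,-0.2,0.4,0.66,0,0,0,5,-0.2,0.4,0.66,0,0,0,5,-0.2,0.4,0.66,0,0,0,5,-0.2,0.4,0.66,0,0,0,4.9,-0.5,0.4,0.66,0,0,0,0.4,-0.5,0.3,0.66]
}}

```text
clock: 3.3
position: [0.4373, 0.0054, 0.1705]
tool_rot: [2.274, 2.167, 0.001]
ft_force: [-1.0, -0.8, 1.1]
width: 0.0618
```

```bash
python3 t.py .435,.002,.052; python3 - <<'E'
from h import *
for n in("top","wrist"):
    c=optics.camera(n); cv2.imwrite(f"pics/{n}1.png",c["color"][...,::-1])
E
```

```text
t 3.3 pos [0.4373 0.0054 0.1705] ydir -2.77 z [ 0.001  0.001 -1.   ] w 0.0618 F [-1.  -0.8  1.1] q [ 0.37  0.12 -0.56  2.13  0.08  0.92 -0.28]
.435,.002,.052 [-0.36 -0.22 11.85]
```

View pics/wrist1.png

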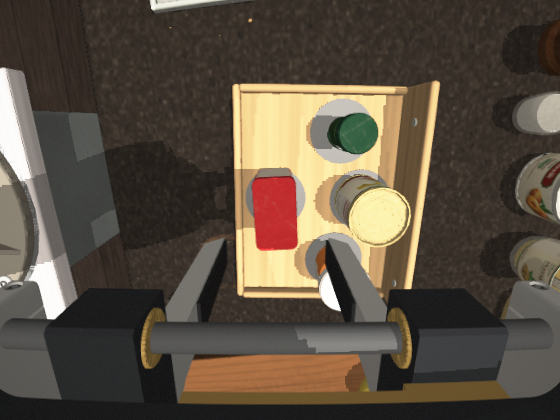

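{"name": "carry_out", "arguments": {
  "deltas": [0,0,0,-0.35,-0.2,2,0.66,0,0,0,0,0,3,0.66,0,0,0,0,0,3,0.66,0,0,0,0,0,2.5,0.66,0,0,0,0,0,1.3,0.66,0,0,0,0,0,0,0.66,0,0,0,0,0,0,0.66]
}}

```text
clock: 4.28
position: [0.4357, -0.0013, 0.0532]
tool_rot: [2.279, 2.161, 0.001]
ft_force: [0.5, 0.3, -0.4]
width: 0.062
```

{"name": "carry_out", "arguments": {
  "deltas": [0,0,0,0,0,0,0.3,0,0,0,0,0,0,0.3,0,0,0,0,0,0,0.3,0,0,0,0,0,0,0.3,0,0,0,0,0,0,0.3,0,0,0,0,0,0,0.3],
  "newtons": 12
}}

```text
clock: 5.03
position: [0.4356, -0.001, 0.0527]
tool_rot: [2.279, 2.162, 0.001]
ft_force: [-0.4, -0.9, 7.0]
width: 0.0395
```

```bash
python3 t.py
```

```text
t 5.03 pos [ 0.4356 -0.001   0.0527] ydir -3.03 z [ 0.001 -0.    -1.   ] w 0.0395 F [-0.4 -0.9  7. ] q [ 0.31  0.31 -0.51  2.24  0.25  0.65 -0.44]
```

{"name": "carry_out", "arguments": {
  "deltas": [0,0,0,0,0,-0.5,0.3,0,0,0,0,0,-0.5,0.3,0,0,0,0,0,-1,0.3,0,0,0,0,0,-2,0.3,0,0,0,0,0,0,0.3]
}}

```text
clock: 5.65
position: [0.4361, -0.001, 0.0938]
tool_rot: [2.278, 2.16, 0.003]
ft_force: [0.4, -0.5, -1.2]
width: 0.0396
```

```bash
python3 t.py .463,.311,.14; python3 - <<'E'
from h import *
for n in("side","wrist"):
    c=optics.camera(n); im=c["color"][...,::-1]
    if n=="side": im=cv2.resize(im[150:280,200:350],None,fx=4,fy=4)
    cv2.imwrite(f"pics/{n}2.png",im)
E
```

```text
t 5.65 pos [ 0.4361 -0.001   0.0938] ydir -3.04 z [ 0.003 -0.    -1.   ] w 0.0396 F [ 0.4 -0.5 -1.2] q [ 0.34  0.23 -0.54  2.21  0.18  0.74 -0.37]
.463,.311,.14 [31.3   1.04 -4.62]
```

View pics/side2.png

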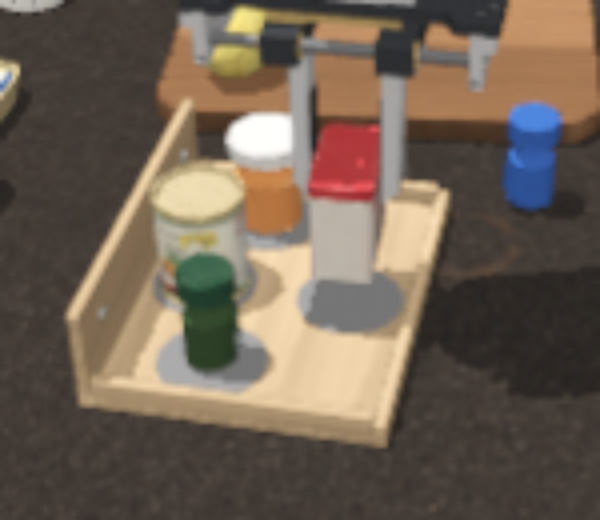

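{"name": "carry_out", "arguments": {
  "deltas": [0,0,0,0,0,-2.3,0.3,0,0,0,3.3,0.1,-2.3,0.3,0,0,0,5,0.2,0,0.3,0,0,0,5,0.2,0,0.3,0,0,0,5,0.2,0,0.3,0,0,0,5,0.2,0,0.3,0,0,0,5,0.1,0,0.3,0,0,0,3,0,0,0.3]
}}

```text
clock: 6.75
position: [0.461, 0.3135, 0.1374]
tool_rot: [-2.277, -2.163, 0.001]
ft_force: [0.8, -0.1, -1.6]
width: 0.0395
```

{"name": "carry_out", "arguments": {
  "deltas": [0,0,0,0,0,2,0.3,0,0,0,0,0,2,0.3,0,0,0,0,0,2,0.3,0,0,0,0,0,1.5,0.3,0,0,0,0,0,0.5,0.3,0,0,0,0,0,0,0.3]
}}

```text
clock: 7.5
position: [0.4617, 0.311, 0.0583]
tool_rot: [-2.279, -2.162, 0.0]
ft_force: [0.5, 0.7, -1.3]
width: 0.0395
```

```bash
python3 t.py .463,.311,.0510
```

```text
t 7.5 pos [0.4617 0.311  0.0583] ydir -3.03 z [-0. -0. -1.] w 0.0395 F [ 0.5  0.7 -1.3] q [-0.22  0.49 -0.62  1.97  0.39  0.8  -1.1 ]
.463,.311,.0510 [0.01 0.13 0.73]
```

{"name": "carry_out", "arguments": {
  "deltas": [0,0,0,0,0,0.4,0.3,0,0,0,0,0,0.3,0.3,0,0,0,0,0,0,0.3,0,0,0,0,0,0,0.66,0,0,0,0,0,0,0.66,0,0,0,0,0,0,0.66,0,0,0,0,0,0,0.66]
}}

```text
clock: 8.38
position: [0.4617, 0.3111, 0.0515]
tool_rot: [-2.279, -2.162, -0.0]
ft_force: [-0.1, 0.3, 0.2]
width: 0.0623
```

```bash
python3 t.py .463,.311,.17 .51,.0707,.17
```

```text
t 8.38 pos [0.4617 0.3111 0.0515] ydir -3.03 z [ 0.  0. -1.] w 0.0623 F [-0.1  0.3  0.2] q [-0.22  0.5  -0.61  1.97  0.4   0.79 -1.11]
.463,.311,.17 [  0.     0.13 -11.85]
.51,.0707,.17 [-23.75   5.96  -0.  ]
```

{"name": "carry_out", "arguments": {
  "deltas": [0,0,0,0,0,-2,0.66,0,0,0,0,0,-5,0.66,0,0,0,0,0,-4,0.66,0,0,0,-4.8,1.2,0,0.66,0,0,0,-4.8,1.2,0,0.66,0,0,0,-4.8,1.2,0,0.66,0,0,0,-4.8,1.2,0,0.66,0,0,0,-4.6,1.1,0,0.66]
}}

```text
clock: 9.38
position: [0.5084, 0.0688, 0.1629]
tool_rot: [2.279, 2.161, 0.002]
ft_force: [0.3, 0.2, -0.3]
width: 0.062
```

{"name": "carry_out", "arguments": {
  "deltas": [0,0,0,0,0,0,0.66,0,0,0,0,0,0,0.66]
}}

```text
clock: 9.62
position: [0.5082, 0.0709, 0.1624]
tool_rot: [2.279, 2.162, 0.002]
ft_force: [-0.5, -0.1, -0.6]
width: 0.0618
```

```bash
python3 t.py .51,.0707,.052; python3 - <<'E'
from h import *
for n in("side","wrist"):
    c=optics.camera(n); im=c["color"][...,::-1]
    cv2.imwrite(f"pics/{n}3.png",im)
E
```

```text
t 9.62 pos [0.5082 0.0709 0.1624] ydir -3.02 z [ 0.001  0.    -1.   ] w 0.0618 F [-0.5 -0.1 -0.6] q [ 0.26  0.27 -0.61  1.98  0.19  0.94 -0.49]
.51,.0707,.052 [-0.02  0.17 11.04]
```

View pics/side3.png

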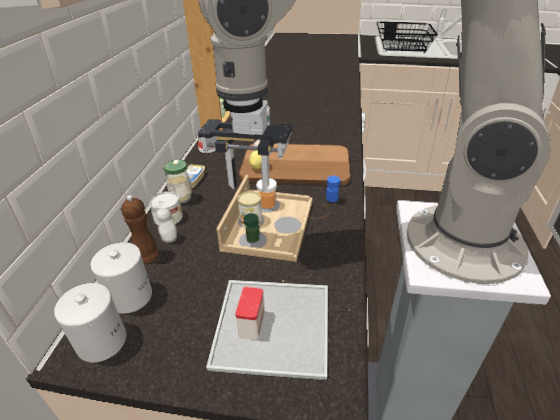

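View pics/wrist3.png

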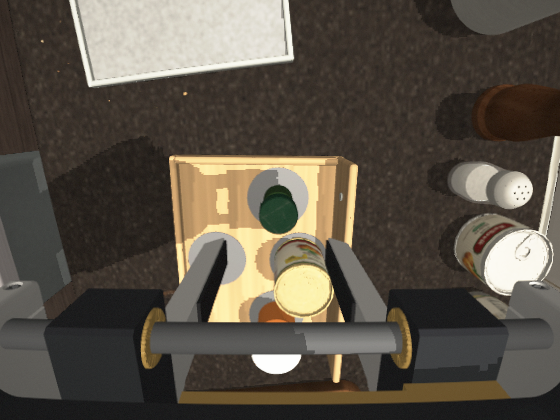

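{"name": "carry_out", "arguments": {
  "deltas": [0,0,0,0,0.15,2,0.66,0,0,0,0,0,3,0.66,0,0,0,0,0,3,0.66,0,0,0,0,0,2,0.66,0,0,0,0,0,1,0.66,0,0,0,0,0,0,0.66,0,0,0,0,0,0,0.66]
}}

```text
clock: 10.6
position: [0.51, 0.0706, 0.0522]
tool_rot: [2.279, 2.162, 0.001]
ft_force: [0.0, 0.2, 0.4]
width: 0.0619
```

{"name": "carry_out", "arguments": {
  "deltas": [0,0,0,0,0,0,0.3,0,0,0,0,0,0,0.25,0,0,0,0,0,0,0.25,0,0,0,0,0,0,0.25,0,0,0,0,0,0,0.25,0,0,0,0,0,0,0.25],
  "newtons": 12
}}

```text
clock: 11.35
position: [0.5097, 0.0702, 0.0515]
tool_rot: [2.279, 2.162, 0.0]
ft_force: [-1.6, 0.1, 4.5]
width: 0.0347
```

```bash
python3 t.py .51,.0707,.14 .3856,.257,.14
```

```text
t 11.35 pos [0.5097 0.0702 0.0515] ydir -3.03 z [ 0.  0. -1.] w 0.0347 F [-1.6  0.1  4.5] q [ 0.19  0.43 -0.55  2.07  0.33  0.73 -0.61]
.51,.0707,.14 [ 0.05  0.03 -8.85]
.3856,.257,.14 [ 17.95 -13.41  -0.  ]
```

{"name": "carry_out", "arguments": {
  "deltas": [0,0,0,0,0,-1,0.25,0,0,0,0,0,-2.5,0.25,0,0,0,0,0,-3,0.25,0,0,0,0,0,-2.3,0.25,0,0,0,4.5,-3.4,0,0.25,0,0,0,4.5,-3.4,0,0.25,0,0,0,4.5,-3.4,0,0.25,0,0,0,4.5,-3.3,0,0.25]
}}

```text
clock: 12.35
position: [0.3831, 0.2583, 0.1401]
tool_rot: [2.279, 2.161, 0.001]
ft_force: [0.6, -0.2, -0.4]
width: 0.0346
```

{"name": "carry_out", "arguments": {
  "deltas": [0,0,0,0,0,0,0.25,0,0,0,0,0,2.5,0.25,0,0,0,0,0,2.5,0.25,0,0,0,0,0,2,0.25,0,0,0,0,0,1,0.25,0,0,0,0,0,0,0.25]
}}

```text
clock: 13.1
position: [0.3842, 0.2568, 0.0593]
tool_rot: [-2.279, -2.162, 0.001]
ft_force: [-0.1, 0.6, -0.3]
width: 0.0347
```

```bash
python3 t.py .3856,.257,.05
```

```text
t 13.1 pos [0.3842 0.2568 0.0593] ydir -3.04 z [-0.001 -0.    -1.   ] w 0.0347 F [-0.1  0.6 -0.3] q [-0.14  0.37 -0.68  2.17  0.35  0.71 -1.11]
.3856,.257,.05 [0.03 0.14 0.93]
```

{"name": "carry_out", "arguments": {
  "deltas": [0,0,0,0,0,0.5,0.25,0,0,0,0,0,0.4,0.25,0,0,0,0,0,0,0.25,0,0,0,0,0,0,0.66,0,0,0,0,0,0,0.66,0,0,0,0,0,0,0.66,0,0,0,0,0,0,0.66]
}}

```text
clock: 13.98
position: [0.3843, 0.2571, 0.0504]
tool_rot: [-2.279, -2.162, -0.0]
ft_force: [-0.0, -0.3, 0.0]
width: 0.062
```

```bash
python3 t.py .3842,.2568,.165 .4992,-.076,.165
```

```text
t 13.97 pos [0.3843 0.2571 0.0504] ydir -3.03 z [ 0.  0. -1.] w 0.062 F [-0.  -0.3  0. ] q [-0.15  0.38 -0.67  2.17  0.37  0.7  -1.12]
.3842,.2568,.165 [-3.000e-02 -1.000e-02 -1.146e+01]
.4992,-.076,.165 [-32.62  13.25  -0.  ]
```

Opening to 0.8 (75 mm) for the squat jar.

{"name": "carry_out", "arguments": {
  "deltas": [0,0,0,0,0,-2.5,0.66,0,0,0,0,0,-5,0.66,0,0,0,0,0,-4,0.8,0,0,0,-5,1.5,0,0.8,0,0,0,-5,2,0,0.8,0,0,0,-5,2.5,0,0.8,0,0,0,-5,2.2,0,0.8,0,0,0,-5,2.5,0,0.8]
}}

```text
clock: 14.98
position: [0.4783, -0.0001, 0.1657]
tool_rot: [2.279, 2.162, 0.0]
ft_force: [0.4, -0.3, -0.2]
width: 0.075
```

{"name": "carry_out", "arguments": {
  "deltas": [0,0,0,-5,1.8,0,0.8,0,0,0,-2.6,0.7,0,0.8,0,0,0,0,0,0,0.8,0,0,0,0,0,0,0.8]
}}

```text
clock: 15.48
position: [0.4986, -0.0747, 0.1654]
tool_rot: [-2.279, -2.162, -0.0]
ft_force: [-0.4, 0.1, 0.0]
width: 0.075
```

```bash
python3 t.py .4992,-.076,.052; python3 - <<'E'
from h import *
for n in("side","wrist"):
    c=optics.camera(n); im=c["color"][...,::-1]
    cv2.imwrite(f"pics/{n}4.png",im)
E
```

```text
t 15.47 pos [ 0.4986 -0.0747  0.1654] ydir -3.0 z [-0.  0. -1.] w 0.075 F [-0.4  0.1  0. ] q [ 0.47  0.23 -0.51  2.    0.14  0.94 -0.16]
.4992,-.076,.052 [-0.13  0.06 11.34]
```

View pics/wrist4.png

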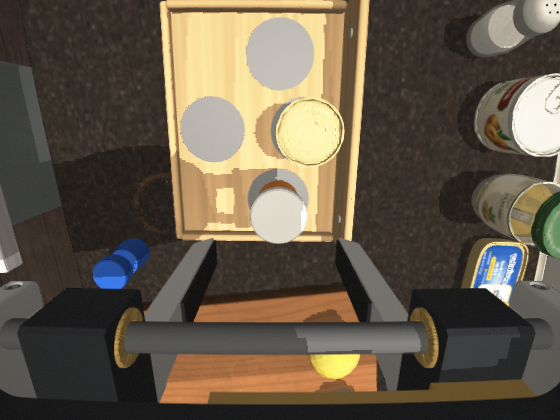

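View pics/side4.png

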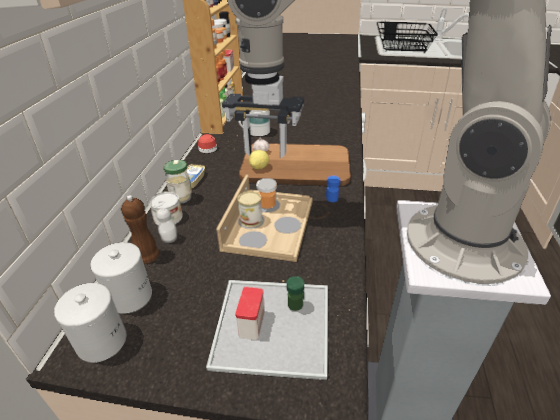

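{"name": "carry_out", "arguments": {
  "deltas": [0,0,0,-0.1,0.1,2,0.8,0,0,0,0,0,3,0.8,0,0,0,0,0,3,0.8,0,0,0,0,0,2.5,0.8,0,0,0,0,0,1.8,0.8,0,0,0,0,0,0,0.8,0,0,0,0,0,0,0.8]
}}

```text
clock: 16.45
position: [0.5003, -0.0763, 0.0432]
tool_rot: [2.278, 2.162, 0.001]
ft_force: [0.2, -0.6, 1.3]
width: 0.0751
```

{"name": "carry_out", "arguments": {
  "deltas": [0,0,0,0,0,0,0.45,0,0,0,0,0,0,0.4,0,0,0,0,0,0,0.4,0,0,0,0,0,0,0.4,0,0,0,0,0,0,0.4,0,0,0,0,0,0,0.4],
  "newtons": 12
}}

```text
clock: 17.2
position: [0.5, -0.0765, 0.0426]
tool_rot: [2.279, 2.162, 0.0]
ft_force: [-0.5, 0.0, 4.8]
width: 0.0506
```

```bash
python3 t.py .4992,-.076,.14 .380,.357,.14
```

```text
t 17.2 pos [ 0.5    -0.0765  0.0426] ydir -3.03 z [ 0. -0. -1.] w 0.0506 F [-0.5  0.   4.8] q [ 0.4   0.41 -0.45  2.1   0.28  0.69 -0.29]
.4992,-.076,.14 [ 0.05 -0.08 -9.74]
.380,.357,.14 [ 4.261e+01 -1.419e+01 -1.000e-02]
```

{"name": "carry_out", "arguments": {
  "deltas": [0,0,0,0,0,-1,0.4,0,0,0,0,0,-2,0.4,0,0,0,0,0,-3,0.4,0,0,0,0,0,-4,0.4,0,0,0,4,-1.6,0,0.4,0,0,0,5,-1.7,0,0.4,0,0,0,5,-1.7,0,0.4,0,0,0,5,-1.7,0,0.4]
}}

```text
clock: 18.2
position: [0.4422, 0.1182, 0.143]
tool_rot: [2.279, 2.161, 0.001]
ft_force: [1.0, 0.8, -2.0]
width: 0.0505
```

{"name": "carry_out", "arguments": {
  "deltas": [0,0,0,5,-1.6,0,0.4,0,0,0,5,-1.6,0,0.4,0,0,0,5,-1.6,0,0.4,0,0,0,5,-1.6,0,0.4,0,0,0,3.6,-1,0,0.4,0,0,0,0,0,0,0.4]
}}

```text
clock: 18.95
position: [0.38, 0.3591, 0.1429]
tool_rot: [-2.274, -2.166, -0.001]
ft_force: [0.4, -0.4, -0.8]
width: 0.0507
```

```bash
python3 t.py .380,.357,.0408; python3 - <<'E'
from h import *
for n in("side",):
    c=optics.camera(n); im=c["color"][...,::-1]
    cv2.imwrite(f"pics/{n}5.png",im)
E
```

```text
t 18.95 pos [0.38   0.3591 0.1429] ydir -2.79 z [-0.001  0.001 -1.   ] w 0.0507 F [ 0.4 -0.4 -0.8] q [-0.26  0.34 -0.74  1.98  0.28  0.93 -1.18]
.380,.357,.0408 [-0.22  0.02 10.21]
```

View pics/side5.png

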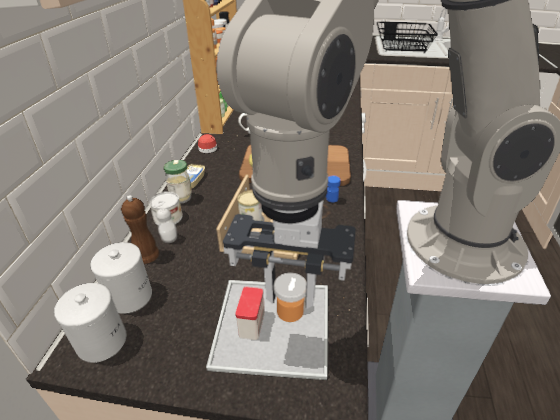

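{"name": "carry_out", "arguments": {
  "deltas": [0,0,0,-0.2,0,2.5,0.4,0,0,0,0,0,3,0.4,0,0,0,0,0,2.5,0.4,0,0,0,0,0,1.5,0.4,0,0,0,0,0,0.4,0.4,0,0,0,0,0,0.2,0.4,0,0,0,0,0,0,0.4,0,0,0,0,0,0,0.4]
}}

```text
clock: 20.0
position: [0.3817, 0.3545, 0.0419]
tool_rot: [2.279, 2.162, 0.001]
ft_force: [0.3, -0.6, -1.0]
width: 0.0505
```

{"name": "carry_out", "arguments": {
  "deltas": [0,0,0,0,0,0,0.68,0,0,0,0,0,0,0.68,0,0,0,0,0,0,0.68,0,0,0,0,0,0,0.68]
}}

```text
clock: 20.5
position: [0.3814, 0.3544, 0.0414]
tool_rot: [-2.279, -2.162, -0.0]
ft_force: [0.1, 0.2, 0.1]
width: 0.0637
```

```bash
python3 t.py .385,.357,.165 .5293,-.0035,.165
```

```text
t 20.5 pos [0.3814 0.3544 0.0414] ydir -3.03 z [ 0.  0. -1.] w 0.0637 F [0.1 0.2 0.1] q [-0.33  0.48 -0.66  2.05  0.43  0.74 -1.31]
.385,.357,.165 [  0.28   0.35 -12.36]
.5293,-.0035,.165 [-35.24  16.31  -0.  ]
```

{"name": "carry_out", "arguments": {
  "deltas": [0,0,0,0,0,-2,0.68,0,0,0,0,0,-5,0.68,0,0,0,0,0,-5,0.8,0,0,0,-5,2,0,1,0,0,0,-5,2.3,0,1,0,0,0,-5,2.5,0,1,0,0,0,-5,2.5,0,1,0,0,0,-5,2.5,0,1]
}}

```text
clock: 21.5
position: [0.4867, 0.097, 0.163]
tool_rot: [2.278, 2.162, 0.002]
ft_force: [1.1, 0.7, 1.0]
width: 0.094
```

{"name": "carry_out", "arguments": {
  "deltas": [0,0,0,-5,2.3,0,1,0,0,0,-4,1.5,0,1,0,0,-10,0,0,0,1,0,0,-10,0,0,0,1,0,0,-10,0,0,0,1,0,0,-10,0,0,0,1,0,0,-10,0,0,0,1,0,0,-10,0,0,0,1]
}}

```text
clock: 22.5
position: [0.5193, 0.0068, 0.1628]
tool_rot: [0.884, 3.014, 0.0]
ft_force: [0.8, -0.4, 0.2]
width: 0.0941
```

{"name": "carry_out", "arguments": {
  "deltas": [0,0,-10,0,0,0,1,0,0,-10,0,0,0,1,0,0,-8,0,0,0,1,0,0,0,0,0,0,1,0,0,0,0,0,0,1]
}}

```text
clock: 23.12
position: [0.5193, 0.0066, 0.162]
tool_rot: [0.143, 3.138, -0.0]
ft_force: [0.4, -0.5, 0.1]
width: 0.0942
```

```bash
python3 t.py .5293,-.0035,.051; cat > snap.py <<'E'
import sys
from h import *
for n in sys.argv[2:]:
    cv2.imwrite(f"pics/{n}{sys.argv[1]}.png",optics.camera(n)["color"][...,::-1])
E
python3 snap.py 6 side wrist top
```

```text
t 23.12 pos [0.5193 0.0066 0.162 ] ydir 84.78 z [ 0.001 -0.    -1.   ] w 0.0942 F [ 0.4 -0.5  0.1] q [ 0.59  0.33 -0.86  1.96  0.3   0.98  1.07]
.5293,-.0035,.051 [-1.08 -0.91 11.1 ]
```

View pics/wrist6.png

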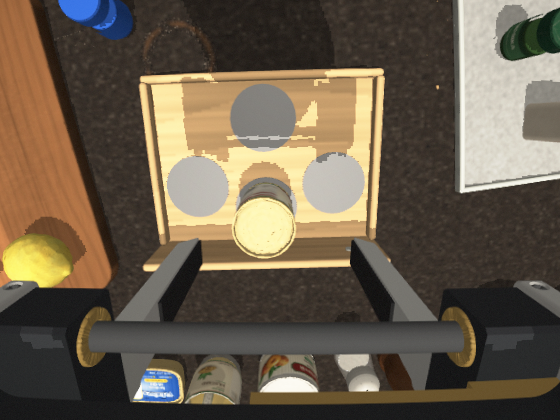

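View pics/side6.png

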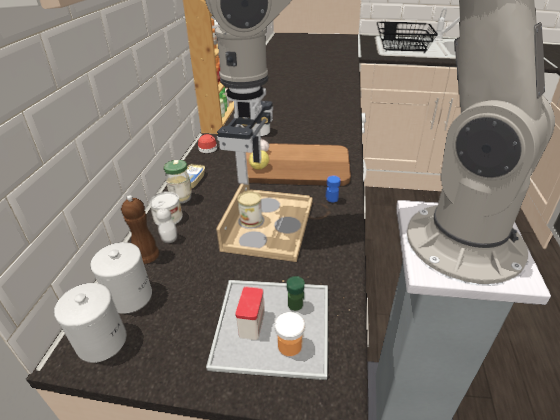

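{"name": "carry_out", "arguments": {
  "deltas": [0,0,0,-1.1,-0.9,0,1,0,0,0,0,0,2,1,0,0,0,0,0,3,1,0,0,0,0,0,3,1,0,0,0,0,0,2,1,0,0,0,0,0,1.1,1,0,0,0,0,0,0,1,0,0,0,0,0,0,1]
}}

```text
clock: 24.28
position: [0.5299, -0.0033, 0.0511]
tool_rot: [0.138, 3.137, 0.0]
ft_force: [-0.1, 1.2, 0.7]
width: 0.0939
```

{"name": "carry_out", "arguments": {
  "deltas": [0,0,0,0,0,0,0.6,0,0,0,0,0,0,0.45,0,0,0,0,0,0,0.45,0,0,0,0,0,0,0.45,0,0,0,0,0,0,0.45,0,0,0,0,0,0,0.45],
  "newtons": 15
}}

```text
clock: 25.02
position: [0.5294, -0.0035, 0.0505]
tool_rot: [0.138, 3.138, -0.0]
ft_force: [-1.6, -1.9, 4.2]
width: 0.057
```

```bash
python3 t.py .529,-.0035,.15 .43,-.29,.15
```

```text
t 25.02 pos [ 0.5294 -0.0035  0.0505] ydir 84.97 z [ 0. -0. -1.] w 0.057 F [-1.6 -1.9  4.2] q [ 0.5   0.5  -0.75  2.03  0.48  0.79  0.94]
.529,-.0035,.15 [ 0.04 -0.01 -9.95]
.43,-.29,.15 [ 7.350e+00 -2.941e+01  1.000e-02]
```

{"name": "carry_out", "arguments": {
  "deltas": [0,0,0,0,0,-1,0.45,0,0,0,0,0,-3,0.45,0,0,0,0,0,-3,0.45,0,0,0,0,0,-3,0.45,0,0,0,1.2,-4.9,0,0.45,0,0,0,1.2,-4.9,0,0.45,0,0,0,1.2,-4.9,0,0.45,0,0,0,1.2,-4.9,0,0.45]
}}

```text
clock: 26.02
position: [0.4637, -0.1956, 0.151]
tool_rot: [0.137, 3.138, -0.0]
ft_force: [1.1, -0.4, -1.6]
width: 0.0571
```

{"name": "carry_out", "arguments": {
  "deltas": [0,0,0,1.2,-4.9,0,0.45,0,0,0,1.3,-4.9,0,0.45,0,0,0,0,0,0,0.45,0,0,0,0,0,2.5,0.45,0,0,0,0,0,2.5,0.45,0,0,0,0,0,1.8,0.45,0,0,0,0,0,0,0.45,0,0,0,0,0,0,0.45]
}}

```text
clock: 27.02
position: [0.4315, -0.2897, 0.0831]
tool_rot: [0.137, 3.138, -0.0]
ft_force: [0.1, -0.1, -0.8]
width: 0.057
```

```bash
python3 t.py .43,-.29,.0648; python3 snap.py 7 side
```

```text
t 27.02 pos [ 0.4315 -0.2897  0.0831] ydir 85.0 z [ 0.001 -0.    -1.   ] w 0.057 F [ 0.1 -0.1 -0.8] q [ 1.05  0.42 -0.71  2.03  0.37  0.82  1.62]
.43,-.29,.0648 [ 0.15 -0.05  1.83]
```

View pics/side7.png

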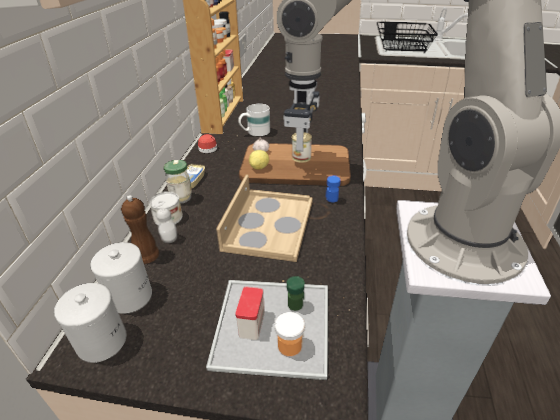

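{"name": "carry_out", "arguments": {
  "deltas": [0,0,0,0,0,1,0.45,0,0,0,0,0,0.5,0.45,0,0,0,0,0,0.3,0.45,0,0,0,0,0,0,0.45,0,0,0,0,0,0,0.8,0,0,0,0,0,0,0.9,0,0,0,0,0,0,0.9,0,0,0,0,0,0,0.9]
}}

```text
clock: 28.08
position: [0.4309, -0.2898, 0.0644]
tool_rot: [0.138, 3.138, 0.0]
ft_force: [0.4, -0.1, 1.1]
width: 0.0844
```

{"name": "carry_out", "arguments": {
  "deltas": [0,0,0,0,0,-2,0.9,0,0,0,0,0,-5,0.9,0,0,0,0,0,-4,0.8,0,0,10,0,0,0,0.68,0,0,10,0,0,0,0.68,0,0,10,0,0,0,0.68,0,0,10,0,0,0,0.68,0,0,10,0,0,0,0.68]
}}

```text
clock: 29.08
position: [0.4312, -0.2896, 0.1758]
tool_rot: [1.458, 2.781, 0.0]
ft_force: [0.5, -0.0, 0.7]
width: 0.0639
```

{"name": "carry_out", "arguments": {
  "deltas": [0,0,10,0,0,0,0.68,0,0,10,0,0,0,0.68,0,0,10,0,0,0,0.68,0,0,8,0,0,0,0.68,0,0,0,0,0,0,0.68]
}}

```text
clock: 29.7
position: [0.4312, -0.2896, 0.1756]
tool_rot: [2.277, 2.163, 0.001]
ft_force: [0.4, 0.2, -0.5]
width: 0.0637
```

```bash
python3 t.py .44,0,.165; python3 snap.py 8 side top; python3 - <<'E'
from h import *
c=optics.camera("top"); P=cloud(c); Z=P[...,2]
hsv=cv2.cvtColor(c["color"],cv2.COLOR_RGB2HSV)
m=np.zeros(Z.shape,bool); m[175:285,95:195]=1; m&=(Z>.055)&(Z<.1)
n,l,st,ce=cv2.connectedComponentsWithStats(cv2.morphologyEx(m.astype(np.uint8),cv2.MORPH_OPEN,np.ones((3,3))))
for i in range(1,n):
    if st[i,4]<20: continue
    k=l==i; cs=cv2.findContours(k.astype(np.uint8),0,1)[0][0].reshape(-1,2)
    w=plane(c,cs,np.nanmedian(Z[k]))[:,:2]*1000
    print(st[i],P[k].mean(0).round(4),cv2.minAreaRect(w.astype(np.float32)),c["color"][k].mean(0).round())
E
```

```text
t 29.7 pos [ 0.4312 -0.2896  0.1756] ydir -2.96 z [ 0.001 -0.    -1.   ] w 0.0637 F [ 0.4  0.2 -0.5] q [ 0.91  0.25 -0.51  1.96  0.15  0.97  0.28]
.44,0,.165 [28.97 -0.62  1.05]
[118 203  33  17 537] [0.4624 0.3108 0.074 ] ((462.1790771484375, 311.0638427734375), (36.37042236328125, 74.5042724609375), 0.6885219216346741) [240.  87.  89.]
[103 234  24  24 446] [0.3832 0.3532 0.0767] ((383.4046936035156, 353.4001159667969), (51.95896911621094, 53.58000564575195), 1.303645133972168) [244. 242. 241.]
[149 238  16  16 202] [0.3856 0.2567 0.0764] ((385.1451721191406, 256.6490478515625), (33.67420196533203, 34.183738708496094), 1.0106357336044312) [70. 98. 77.]
```

View pics/side8.png

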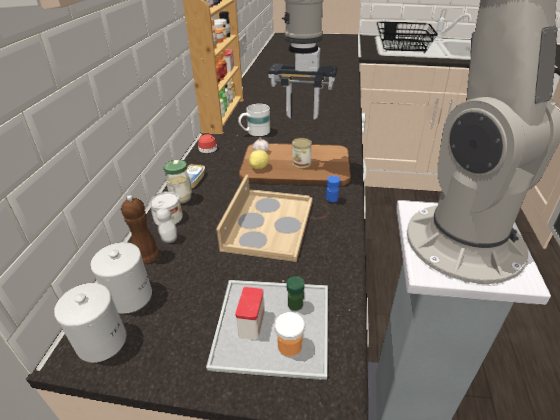

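{"name": "carry_out", "arguments": {
  "deltas": [0,0,0,5,0.7,0,0.68,0,0,0,5,0.7,0,0.68,0,0,0,5,0.7,0,0.68,0,0,0,5,0.7,0,0.7,0,0,0,5,0.5,0,0.75,0,0,0,5,0,0,0.75,0,0,0,5,-0.5,0,0.75,0,0,0,5,-0.5,0,0.75]
}}

```text
clock: 30.85
position: [0.4748, 0.1099, 0.1747]
tool_rot: [2.277, 2.164, 0.0]
ft_force: [0.9, 0.3, -0.2]
width: 0.0706
```

{"name": "carry_out", "arguments": {
  "deltas": [0,0,0,5,-0.7,0,0.75,0,0,0,5,-1,0,0.75,0,0,0,5,-1,0,0.75,0,0,0,5,-1,0,0.75,0,0,0,4,-1,0,0.75,0,0,0,0,0,0,0.75]
}}

```text
clock: 31.6
position: [0.4391, 0.3539, 0.1747]
tool_rot: [-2.271, -2.168, -0.001]
ft_force: [-0.2, -0.8, 0.1]
width: 0.0703
```

```bash
python3 t.py .382,.354,.0408
```

```text
t 31.6 pos [0.4391 0.3539 0.1747] ydir -2.65 z [-0.001  0.002 -1.   ] w 0.0703 F [-0.2 -0.8  0.1] q [-0.13  0.39 -0.82  1.86  0.33  1.04 -1.13]
.382,.354,.0408 [-0.27 -5.7  13.39]
```

{"name": "carry_out", "arguments": {
  "deltas": [0,0,0,-0.2,-3,0,0.75,0,0,0,0,-2.7,0,0.75,0,0,0,0,0,2.5,0.75,0,0,0,0,0,3,0.75,0,0,0,0,0,3,0.75,0,0,0,0,0,2.5,0.75,0,0,0,0,0,2,0.75,0,0,0,0,0,0.3,0.75]
}}

```text
clock: 32.6
position: [0.3835, 0.3508, 0.0406]
tool_rot: [-2.279, -2.162, 0.003]
ft_force: [0.5, -1.1, 0.7]
width: 0.0703
```

{"name": "carry_out", "arguments": {
  "deltas": [0,0,0,0,0,0,0.75,0,0,0,0,0,0,0.75]
}}

```text
clock: 32.85
position: [0.3841, 0.3519, 0.0422]
tool_rot: [2.279, 2.162, 0.002]
ft_force: [0.3, 0.1, 0.7]
width: 0.0706
```

```bash
python3 t.py .382,.354,.0408
```

```text
t 32.85 pos [0.3841 0.3519 0.0422] ydir -3.03 z [ 0.001  0.001 -1.   ] w 0.0706 F [0.3 0.1 0.7] q [-0.26  0.5  -0.74  2.05  0.49  0.77 -1.35]
.382,.354,.0408 [ 0.2  -0.23  0.14]
```

{"name": "carry_out", "arguments": {
  "deltas": [0,0,0,0.2,-0.2,0.1,0.75,0,0,0,0,0,0,0.5,0,0,0,0,0,0,0.4,0,0,0,0,0,0,0.4,0,0,0,0,0,0,0.4,0,0,0,0,0,0,0.4,0,0,0,0,0,0,0.4],
  "newtons": 12
}}

```text
clock: 33.72
position: [0.3818, 0.3537, 0.0405]
tool_rot: [-2.279, -2.162, -0.0]
ft_force: [-0.3, 0.2, 1.1]
width: 0.0503
```

```bash
python3 t.py .382,.354,.14 .4995,-.0762,.14
```

```text
t 33.73 pos [0.3818 0.3537 0.0405] ydir -3.03 z [ 0.  0. -1.] w 0.0503 F [-0.3  0.2  1.1] q [-0.27  0.5  -0.74  2.05  0.49  0.77 -1.36]
.382,.354,.14 [ 0.03  0.01 -9.95]
.4995,-.0762,.14 [-42.34  14.01  -0.  ]
```

{"name": "carry_out", "arguments": {
  "deltas": [0,0,0,0,0,-1,0.4,0,0,0,0,0,-2.5,0.4,0,0,0,0,0,-3.5,0.4,0,0,0,0,0,-3,0.4,0,0,0,-4.2,1.4,0,0.4,0,0,0,-4.7,1.6,0,0.4,0,0,0,-4.8,1.6,0,0.4,0,0,0,-4.8,1.6,0,0.4]
}}

```text
clock: 34.72
position: [0.4342, 0.1641, 0.141]
tool_rot: [2.279, 2.162, 0.001]
ft_force: [1.0, 0.5, -1.5]
width: 0.0508
```

{"name": "carry_out", "arguments": {
  "deltas": [0,0,0,-4.8,1.6,0,0.4,0,0,0,-4.8,1.6,0,0.4,0,0,0,-4.8,1.6,0,0.4,0,0,0,-4.8,1.6,0,0.4,0,0,0,-4.6,1.4,0,0.4,0,0,0,0,0,0,0.4,0,0,0,0,0,0,0.4]
}}

```text
clock: 35.6
position: [0.4991, -0.0755, 0.1407]
tool_rot: [-2.279, -2.162, -0.001]
ft_force: [0.2, -0.1, -1.1]
width: 0.0505
```

```bash
python3 t.py .4995,-.0762,.0428; python3 snap.py 9 side
```

```text
t 35.6 pos [ 0.4991 -0.0755  0.1407] ydir -3.02 z [ 0.  0. -1.] w 0.0505 F [ 0.2 -0.1 -1.1] q [ 0.6   0.3  -0.67  2.02  0.23  0.9  -0.25]
.4995,-.0762,.0428 [-0.07  0.04  9.79]
```

View pics/side9.png

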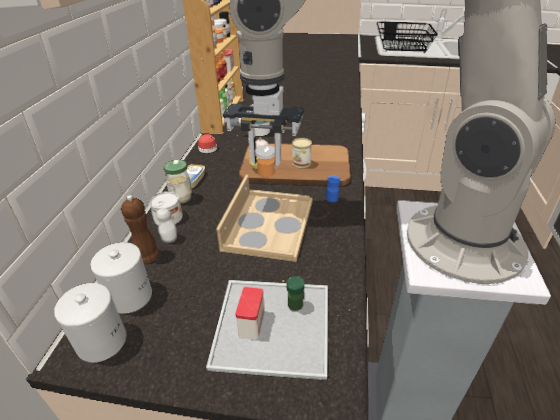

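{"name": "carry_out", "arguments": {
  "deltas": [0,0,0,0,0,2.5,0.4,0,0,0,0,0,3,0.4,0,0,0,0,0,2.5,0.4,0,0,0,0,0,1,0.4,0,0,0,0,0,0.4,0.4,0,0,0,0,0,0.3,0.4,0,0,0,0,0,0,0.4,0,0,0,0,0,0,0.4]
}}

```text
clock: 36.65
position: [0.4995, -0.0762, 0.0439]
tool_rot: [2.279, 2.161, 0.001]
ft_force: [-0.3, -0.2, -0.3]
width: 0.0505
```

{"name": "carry_out", "arguments": {
  "deltas": [0,0,0,0,0,0,0.7,0,0,0,0,0,0,0.75,0,0,0,0,0,0,0.75,0,0,0,0,0,0,0.75]
}}

```text
clock: 37.15
position: [0.4993, -0.0761, 0.0434]
tool_rot: [-2.279, -2.162, -0.0]
ft_force: [0.0, -0.5, -0.0]
width: 0.0708
```

```bash
python3 t.py .4995,-.0762,.165 .4617,.311,.165
```

```text
t 37.15 pos [ 0.4993 -0.0761  0.0434] ydir -3.03 z [-0.  0. -1.] w 0.0708 F [ 0.  -0.5 -0. ] q [ 0.53  0.44 -0.6   2.09  0.38  0.72 -0.37]
.4995,-.0762,.165 [-1.000e-02  2.000e-02 -1.216e+01]
.4617,.311,.165 [38.47 -5.82  0.  ]
```

{"name": "carry_out", "arguments": {
  "deltas": [0,0,0,0,0,-2,0.75,0,0,0,0,0,-5,0.75,0,0,0,0,0,-5,0.7,0,0,0,4.5,-1.5,0,0.66,0,0,0,4.8,-1.6,0,0.66,0,0,0,4.8,-1.6,0,0.66,0,0,0,4.8,-1.8,0,0.66,0,0,0,4.8,-2,0,0.66]
}}

```text
clock: 38.15
position: [0.4263, 0.1664, 0.1636]
tool_rot: [2.279, 2.161, 0.001]
ft_force: [-0.4, -0.5, -0.0]
width: 0.062
```

{"name": "carry_out", "arguments": {
  "deltas": [0,0,0,4.8,-2.3,0,0.66,0,0,0,4.8,-2.3,0,0.66,0,0,0,0,0,0,0.66,0,0,0,0,0,0,0.66]
}}

```text
clock: 38.65
position: [0.3861, 0.263, 0.1633]
tool_rot: [2.279, 2.162, -0.001]
ft_force: [0.2, -0.6, 0.0]
width: 0.062
```

```bash
python3 t.py .3846,.257,.0498
```

```text
t 38.65 pos [0.3861 0.263  0.1633] ydir -3.01 z [-0. -0. -1.] w 0.062 F [ 0.2 -0.6  0. ] q [ 0.07  0.24 -0.9   2.06  0.23  0.94 -1.01]
.3846,.257,.0498 [-0.6  -0.11 11.35]
```

{"name": "carry_out", "arguments": {
  "deltas": [0,0,0,-0.6,-0.1,0,0.66,0,0,0,0,0,3,0.66,0,0,0,0,0,3,0.66,0,0,0,0,0,3,0.66,0,0,0,0,0,1.8,0.66,0,0,0,0,0,0.5,0.66,0,0,0,0,0,0,0.66,0,0,0,0,0,0,0.66]
}}

```text
clock: 39.65
position: [0.3853, 0.2573, 0.0512]
tool_rot: [2.28, 2.161, 0.002]
ft_force: [-0.3, 0.0, 0.4]
width: 0.062
```

{"name": "carry_out", "arguments": {
  "deltas": [0,0,0,0,0,0,0.4,0,0,0,0,0,0,0.25,0,0,0,0,0,0,0.25,0,0,0,0,0,0,0.25,0,0,0,0,0,0,0.25,0,0,0,0,0,0,0.25],
  "newtons": 12
}}

```text
clock: 40.4
position: [0.3848, 0.2575, 0.0505]
tool_rot: [2.279, 2.162, 0.0]
ft_force: [-0.7, 0.5, 4.8]
width: 0.0343
```

```bash
python3 t.py .3846,.257,.14 .5097,.0702,.14
```

```text
t 40.4 pos [0.3848 0.2575 0.0505] ydir -3.03 z [ 0.  0. -1.] w 0.0343 F [-0.7  0.5  4.8] q [-0.05  0.42 -0.8   2.17  0.45  0.73 -1.2 ]
.3846,.257,.14 [-0.05 -0.02 -8.95]
.5097,.0702,.14 [-17.99  13.48  -0.  ]
```

Place height: 0.0505 + 0.002 = 0.0525.

{"name": "carry_out", "arguments": {
  "deltas": [0,0,0,0,0,-1,0.25,0,0,0,0,0,-2.5,0.25,0,0,0,0,0,-3,0.25,0,0,0,0,0,-2.5,0.25,0,0,0,-4.5,3.4,0,0.25,0,0,0,-4.5,3.4,0,0.25,0,0,0,-4.5,3.4,0,0.25,0,0,0,-4.5,3.3,0,0.25]
}}

```text
clock: 41.4
position: [0.5108, 0.0688, 0.1411]
tool_rot: [2.279, 2.162, 0.001]
ft_force: [0.5, 0.4, -0.2]
width: 0.034
```

{"name": "carry_out", "arguments": {
  "deltas": [0,0,0,0,0,0,0.25,0,0,0,0,0,2,0.25,0,0,0,0,0,2.5,0.25,0,0,0,0,0,2,0.25,0,0,0,0,0,1,0.25,0,0,0,0,0,0,0.25,0,0,0,0,0,0,0.25]
}}

```text
clock: 42.28
position: [0.5104, 0.0708, 0.066]
tool_rot: [2.279, 2.162, 0.001]
ft_force: [-0.1, -0.7, 0.2]
width: 0.0341
```

```bash
python3 t.py .5097,.0702,.0525
```

```text
t 42.27 pos [0.5104 0.0708 0.066 ] ydir -3.02 z [ 0.001  0.    -1.   ] w 0.0341 F [-0.1 -0.7  0.2] q [ 0.33  0.44 -0.72  2.05  0.41  0.79 -0.69]
.5097,.0702,.0525 [-0.06 -0.07  1.35]
```

{"name": "carry_out", "arguments": {
  "deltas": [0,0,0,0,0,0.7,0.25,0,0,0,0,0,0.4,0.25,0,0,0,0,0,0.2,0.25,0,0,0,0,0,0,0.25,0,0,0,0,0,0,0.55,0,0,0,0,0,0,0.66,0,0,0,0,0,0,0.66,0,0,0,0,0,0,0.66]
}}

```text
clock: 43.28
position: [0.51, 0.0705, 0.0524]
tool_rot: [-2.279, -2.162, -0.0]
ft_force: [0.6, -0.5, 0.3]
width: 0.0616
```

```bash
python3 t.py .5097,.0702,.165 .4617,.311,.165; python3 snap.py 10 side
```

```text
t 43.27 pos [0.51   0.0705 0.0524] ydir -3.03 z [-0.  0. -1.] w 0.0616 F [ 0.6 -0.5  0.3] q [ 0.32  0.46 -0.71  2.06  0.43  0.77 -0.7 ]
.5097,.0702,.165 [ -0.03  -0.03 -11.26]
.4617,.311,.165 [23.79 -6.07  0.  ]
```

View pics/side10.png

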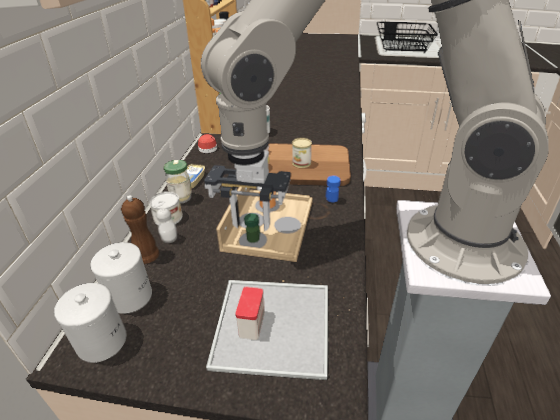

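{"name": "carry_out", "arguments": {
  "deltas": [0,0,0,0,0,-2,0.66,0,0,0,0,0,-5,0.66,0,0,0,0,0,-4.3,0.66,0,0,0,4.7,-1.2,0,0.66,0,0,0,4.8,-1.2,0,0.66,0,0,0,4.8,-1.2,0,0.66,0,0,0,4.8,-1.2,0,0.66,0,0,0,4.7,-1.2,0,0.66]
}}

```text
clock: 44.32
position: [0.4623, 0.313, 0.1669]
tool_rot: [2.279, 2.162, 0.002]
ft_force: [0.2, 0.7, -0.3]
width: 0.0625
```

{"name": "carry_out", "arguments": {
  "deltas": [0,0,0,0,0,0,0.66,0,0,0,0,0,0,0.66]
}}

```text
clock: 44.58
position: [0.4627, 0.3111, 0.1662]
tool_rot: [2.279, 2.162, 0.0]
ft_force: [-0.9, -0.5, -0.0]
width: 0.062
```

```bash
python3 t.py .462,.311,.0505
```

```text
t 44.58 pos [0.4627 0.3111 0.1662] ydir -3.01 z [ 0. -0. -1.] w 0.062 F [-0.9 -0.5 -0. ] q [-0.02  0.4  -0.85  1.88  0.35  1.02 -1.07]
.462,.311,.0505 [-1.000e-02 -8.000e-02  1.157e+01]
```

{"name": "carry_out", "arguments": {
  "deltas": [0,0,0,0,0,3,0.66,0,0,0,0,0,3,0.66,0,0,0,0,0,3,0.66,0,0,0,0,0,2,0.66,0,0,0,0,0,0.6,0.66,0,0,0,0,0,0,0.66,0,0,0,0,0,0,0.66]
}}

```text
clock: 45.45
position: [0.4632, 0.3116, 0.0504]
tool_rot: [2.279, 2.162, 0.002]
ft_force: [0.4, 0.9, -0.5]
width: 0.062
```

{"name": "carry_out", "arguments": {
  "deltas": [0,0,0,0,0,0,0.4,0,0,0,0,0,0,0.3,0,0,0,0,0,0,0.3,0,0,0,0,0,0,0.3,0,0,0,0,0,0,0.3,0,0,0,0,0,0,0.3],
  "newtons": 12
}}

```text
clock: 46.2
position: [0.4628, 0.3114, 0.0496]
tool_rot: [2.279, 2.162, 0.0]
ft_force: [-0.9, -0.8, 5.1]
width: 0.0397
```

```bash
python3 t.py .462,.311,.14 .4358,-.0008,.14
```

```text
t 46.2 pos [0.4628 0.3114 0.0496] ydir -3.03 z [ 0.  0. -1.] w 0.0397 F [-0.9 -0.8  5.1] q [-0.11  0.55 -0.76  1.96  0.51  0.83 -1.2 ]
.462,.311,.14 [-0.05 -0.07 -9.04]
.4358,-.0008,.14 [-3.127e+01 -9.700e-01 -1.000e-02]
```

{"name": "carry_out", "arguments": {
  "deltas": [0,0,0,0,0,-1,0.3,0,0,0,0,0,-2.5,0.3,0,0,0,0,0,-3,0.3,0,0,0,0,0,-2.5,0.3,0,0,0,-5,-0.2,0,0.3,0,0,0,-5,-0.2,0,0.3,0,0,0,-5,-0.2,0,0.3,0,0,0,-5,-0.2,0,0.3]
}}

```text
clock: 47.2
position: [0.4437, 0.1105, 0.1398]
tool_rot: [2.279, 2.162, 0.0]
ft_force: [0.9, -0.9, -1.3]
width: 0.0393
```

{"name": "carry_out", "arguments": {
  "deltas": [0,0,0,-5,-0.1,0,0.3,0,0,0,-5,-0.1,0,0.3,0,0,0,-1.3,0,0,0.3,0,0,0,0,0,0,0.3,0,0,0,0,0,2.5,0.3,0,0,0,0,0,2.5,0.3,0,0,0,0,0,1.5,0.3,0,0,0,0,0,0,0.3]
}}

```text
clock: 48.2
position: [0.4357, 0.0005, 0.0739]
tool_rot: [-2.276, -2.163, 0.001]
ft_force: [0.8, 0.6, -0.7]
width: 0.0396
```

{"name": "carry_out", "arguments": {
  "deltas": [0,0,0,0,0,0,0.3]
}}

```text
clock: 48.32
position: [0.4367, -0.0001, 0.0751]
tool_rot: [2.278, 2.163, 0.001]
ft_force: [0.1, 0.7, -0.8]
width: 0.0393
```

```bash
python3 t.py .4356,-.001,.0520; python3 snap.py 11 side
```

```text
t 48.33 pos [ 4.367e-01 -1.000e-04  7.510e-02] ydir -2.99 z [ 0.001  0.    -1.   ] w 0.0393 F [ 0.1  0.7 -0.8] q [ 0.53  0.31 -0.76  2.21  0.32  0.73 -0.51]
.4356,-.001,.0520 [-0.1  -0.1   2.31]
```

View pics/side11.png

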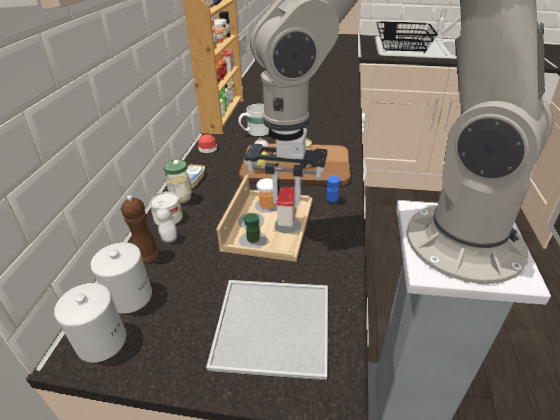

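{"name": "carry_out", "arguments": {
  "deltas": [0,0,0,-0.1,-0.1,1,0.3,0,0,0,0,0,0.8,0.3,0,0,0,0,0,0.3,0.3,0,0,0,0,0,0.2,0.3,0,0,0,0,0,0,0.3,0,0,0,0,0,0,0.5,0,0,0,0,0,0,0.62,0,0,0,0,0,0,0.62]
}}

```text
clock: 49.38
position: [0.4351, -0.0017, 0.0514]
tool_rot: [2.279, 2.162, 0.0]
ft_force: [0.5, -0.2, 0.1]
width: 0.0578
```

{"name": "carry_out", "arguments": {
  "deltas": [0,0,0,0,0,0,0.62,0,0,0,0,0,-1.5,0.62,0,0,0,0,0,-4,0.62,0,0,0,0,0,-5,0.62,0,0,0,-3,0,-2,0.62,0,0,0,-5,0,0,0.62,0,0,0,-5,0,0,0.62,0,0,0,-5,0,0,0.62]
}}

```text
clock: 50.38
position: [0.4255, -0.1828, 0.1777]
tool_rot: [2.278, 2.162, 0.001]
ft_force: [0.4, 0.6, 0.7]
width: 0.0585
```

{"name": "carry_out", "arguments": {
  "deltas": [0,0,0,-5,0,-3,0.62,0,0,0,-5,0.5,-3,0.62,0,0,0,-4,0.5,0,0.62,0,0,0,0,0,0,0.62]
}}

```text
clock: 50.88
position: [0.4277, -0.3241, 0.2372]
tool_rot: [2.283, 2.158, 0.001]
ft_force: [1.1, 1.1, -0.7]
width: 0.0584
```

```bash
python3 t.py; python3 m1.py; python3 snap.py 12 side top; python3 - <<'E'
from h import *
c=optics.camera("top"); P=cloud(c)
print(P[175,375],P[172,417])
E
```

```text
t 50.88 pos [ 0.4277 -0.3241  0.2372] ydir -3.23 z [ 0.001  0.    -1.   ] w 0.0584 F [ 1.1  1.1 -0.7] q [ 1.05  0.22 -0.6   1.85  0.14  1.11  0.34]
cabinet z at (300,60) [0.56586445 0.06934278 0.66206382] [ 0.57565418 -0.20069215  0.66663626] [ 0.52945726 -0.02195736  0.76571424]
[223 160  69  10 324] [257.  164.6] z 0.0695 xy 0.5725 0.0334 [199. 164. 120.]
[293 166  34   7 156] [309.3 168.8] z 0.0697 xy 0.5642 -0.0875 [201. 168. 124.]
[232 185  16  15 193] [239.6 191.9] z 0.0791 xy 0.5079 0.0709 [69. 99. 78.]
[293 186  23  23 411] [304.1 196.7] z 0.0789 xy 0.4988 -0.0739 [248. 247. 247.]
[255 216  31  19 535] [270.  225.3] z 0.0766 xy 0.4344 0.002 [248.  92.  91.]
[ 0.55128472 -0.23591558  0.08211767] [ 0.563076   -0.3415418   0.06516123]
```

View pics/side12.png

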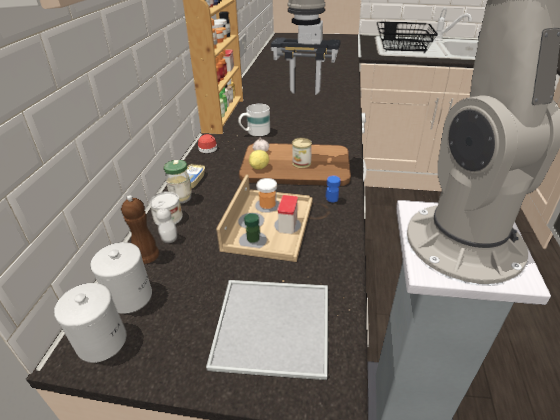

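View pics/top12.png

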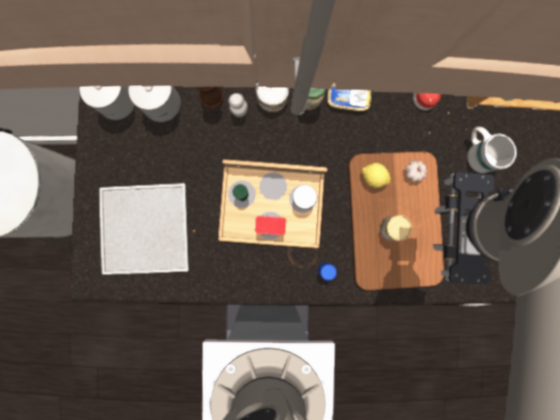

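{"name": "carry_out", "arguments": {
  "deltas": [0,0,0,0,0,0,0.62,0,0,0,0,0,0,0.62,0,0,0,0,0,0,0.62,0,0,0,0,0,0,0.62]
}}

```text
clock: 51.58
position: [0.4283, -0.3216, 0.2364]
tool_rot: [-2.279, -2.162, -0.0]
ft_force: [0.5, 0.4, 0.8]
width: 0.0582
```

```bash
python3 -c "
from bench import env
print(env.close_job())"
```

```text
the job is handed in; nothing more can be done
None
```

I moved the oblong tin, slim jar and squat jar to the tray, stood the round tin on the middle of the board, and put the three back on their own pads. I handed the job in at 51.6 s of the 144 s limit.

- **The three in the caddy:** the last top-camera measurement puts each one within about 2 mm of where it started, and the pictures show all three upright.
- **Round tin:** it stands upright on the board, released at about (0.43, -0.29), some 25 mm from the board's centre. I confirmed this from the pictures and the arm's position at release, and did not measure it again afterwards.
- **Lemon and garlic:** both measured within about 2 mm in plan of their first readings. The lemon's height reading was 4 mm higher, at a single depth pixel, which I put down to noise.
- **Robot:** it ended raised above the board, touching nothing, with forces down at noise level.
- **Disagreement:** the finger openings while gripping differed from the listed body widths by 1 to 3 mm. They read 39.5 mm for the 38 mm tin, 34.5 mm for the 36 mm jar and 50.5 mm for the 48 mm jar. The pads may have touched the lids or the slim jar's neck, but no slip showed.

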